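# Take the shoulder length of a stepped block with a tape measure and lock it

## Robot

A 7-joint arm with a two-finger parallel gripper is mounted at the origin on the work surface. World frame = base frame: x ahead of the robot, y to its left, z up, the work surface at z = 0. Lengths are in mm, angles in rad, forces in N, time in s.
With the tool pointing down it reaches from about 400 to 850 mm from the base axis. Payload 6.9 kg.
Tool frame: the origin (TCP) lies at the very end of the fingers, on their centre line; the grasp point (between the pads) lies 19 mm behind it (manip.pinch_z is the distance from the TCP to the grasp point, in mm); z points along the fingers, y is the direction in which the jaws open and shut (so a half turn about z gives the same grasp; the last joint's range is limited). The gripper opens to 85 mm and grips with 20 to 120 N. Pads are 22 mm wide; open, the fingers measure 114 mm over their backs; the gripper's body (76 mm by 85 mm) begins 54 mm behind the grasp point. The pads swing forward as they close: fully open they stand 13 mm farther back than shut.
Start: joints at [1.335, 0.507, -0.238, 1.5, 0.126, 1.149, -0.155], TCP at [209.46, -588.845, 231.275] pointing down, gripper open.
Joint ranges: [-3.08, 3.08], [-0.24, 2.05], [-1.43, 1.35], [0, 2.5], [-1.52, 4.66], [0.17, 1.96], [-2.89, 2.89]. Speed limits (rad/s): [2.39, 2.39, 3.14, 3.14, 3.14, 3.14, 3.14].

## Interface

Orientations are given as a unit quaternion [x, y, z, w].
In Python, from cell import manip, imaging gives the robot as it stands.
- The arm moves only by the tool move_arm, never from a script. Its argument "series" is one flat list of numbers, 6 for each row, row after row: the shift along the tool's x, y, z in mm, then the turn, a rotation vector about the tool's x, y, z in degrees. A call has 1 to 8 rows; each row is the pose to reach, as a shift and turn from the pose commanded when the call began, along the tool's axes at that moment; what a row does not reach only later rows make up. A row lasts 1/10 s, in which the tool goes at most 50 mm and 8.59 degrees, less where a joint would pass 70% of its speed; a pose out of reach is approached as far as the arm can. A call with a gripper value outside its range is refused whole. "grip" is the opening, from 0 (shut) to 1 (fully open), set as the call begins (left out, the last holds). The fingers move at their own pace and stop on an object; the grip force is fixed at half the most. Time passes only in rows, so rows that repeat a pose let the fingers close. It gives the time, the measured TCP pose, the force and the opening at its end, in the units of the state.
- manip.sense(): the state, without advancing time (a new reading comes with each control period).
- imaging.snapshot(name): name is "scene" or "side" or "wrist"; returns the picture (384x512x3 uint8, red, green, blue); there is no depth.
- imaging.camera_params(name): a dict with "fovy" (degrees; the focal length in pixels is half the picture's height over the tangent of half this angle, whatever the lens; pixels are square), "cx", "cy" (the principal point, pixels), "T" (4x4, takes a point from camera to world coordinates); the wrist camera has in their place "tool_from_camera" (4x4, takes a point from camera to tool coordinates, whose origin is the TCP and whose axes are the flange's). Camera axes: x right, y up, looking along -z (the intrinsics and any distortion apply to the point x, -y, -z); pixel columns grow to the right and rows downward; lengths in mm; the calibration is good to about 2 mm. A picture is of the moment at which its call begins: read the wrist's pose just before it. camera_params takes no time and is no camera call.
- manip.job_done(): hands the job in, once; it reports no verdict.
The state is a dict: "clock": time; "q": joint angles; "qvel": joint speeds; "joint_efforts": joint torques, N m; "position": TCP position; "orientation": TCP orientation; "contact_force": force on the tool from outside, world axes, zero at the start; "moment": the same for the moment, N m; "gripper_width": finger opening in mm.
Only numpy, scipy, OpenCV 4.12 (cv2) and the standard library are available. Lean on these libraries where they do the work, as an engineer would, in place of code of your own. Each camera call takes 0.05 s, during which the arm holds its last target. There are 200 camera calls.

## Task

Hook the tape measure's end over the far end of the stepped block's higher step, draw the case back along the block against the spring and set it down on the lower step, letting the blade run back only slowly, never with a snap. Let the case come up gently, square and flush against the shoulder, then push the lock button on top fully down and leave the tape there hooked, taut and locked at that length. The block's plate stands loose on the bench: do not shove it or bang the tape on it, and leave the two tool holders standing where they are.

Things in the scene. Friction and masses are not known exactly. Their poses are not given: they have to be found in the camera images.
- fixture: Grey plate 300 x 90 x 12 mm, loose on the bench, carrying the stepped block; 1.75 kg in all, it slides at some 8 N of push. Origin on the bench, mid-width; x along the plate and block towards the far end, z up. The plate spans x -132 to 167 mm. The block's shoulder lies at x 0 give or take 18 mm: the block is bolted through slots, so its place is not measured and has to be felt.
- block_mid (a point): A point of the plate 47 mm over the bench at the plate's x 0, at the level of the higher step. The block is aluminium, 245 x 50 mm. From its shoulder (a 7 mm tall vertical face looking to -x) the higher step runs 140 mm towards +x, 47 mm over the bench, and ends in the vertical far end; the lower step runs 105 mm towards -x, 40 mm over the bench. Axes as the plate.
- tape_centre (a point): Centre of the tape measure's case, half-way up: loose, grey, 70 long x 38 wide x 60 mm tall, about 0.3 kg (give or take a fifth). x points to the front, where the blade comes out, y across the flat 38 mm sides (grip there), z up. Starts upright on a fixed wooden block 80 x 70 x 35 mm tall, the hook just beyond it.
- tape_toe (a point): Lower front edge of the case, mid-width: 35 mm ahead of the centre, 30 mm below it. Axes as the case.
- hook (a point): Bottom tip of the hook's inner face (looking back at the case), mid-width; axes as the case. Steel tab 22 mm wide, 2 mm thick, reaching 5 mm below the level of the case's underside: with the case on the higher step it hangs 5 mm below the edge, on the lower step 12 mm. The blade (18 mm wide, stiff, level) has its lower side 8 mm above the case's underside.
- tape_blade (a joint): How far the blade is drawn out, m: 0 as it starts (the hook's inner face then 12 mm ahead of the case's front), at most 0.19. A spring pulls it in with 4 N at 0, growing to 5.3 N at 0.128, its value when the case is flush on the shoulder and the hook on the far end.
- lock_top (a point): Centre of the top of the black lock button, 20 mm along the case x 22 mm across, standing 9 mm above the case's top, 14 mm ahead of the case's centre. Axes as the case.
- tape_lock (a joint): Lock button, m: 0 up (blade runs free), about 0.0045 to 0.005 fully down, where it stops on the blade's brake. It moves straight down, resists with about 3.5 N all the way, stays where it is left and cannot be relied on below 0.004; 6 to 9 N of push seats it fully.
- holder_a_mid (a point): Middle of a loose steel tool holder with a taper, 45 mm across, 74 mm tall, standing on the bench beyond the block. Bystander; z up when standing.
- holder_b_mid (a point): Middle of a loose steel tool holder with a thin shank, 52 mm across, 100 mm tall, standing on the bench at the right. Bystander; z up when standing.

How it is judged (in metres and radians):
On the way, in this order (a step that is already met when the one before it is completed fails the run):
1. the hook is caught on the far end of the higher step and the blade is drawn out by more than 80 mm, the lock still up (x of hook in the frame of fixture between 0.118 and 0.162 m and y of hook in the frame of fixture between -0.022 and 0.022 m and z of hook in the frame of fixture between 0.02 and 0.0455 m and value of joint tape_blade above 0.08 m and value of joint tape_lock below 0.002 m), for 0.1 s.
2. the case stands on the lower step, flush against the shoulder, the hook still caught, the lock still up (x of hook in the frame of fixture between 0.118 and 0.162 m and y of hook in the frame of fixture between -0.022 and 0.022 m and z of hook in the frame of fixture between 0.02 and 0.0455 m and x of tape_toe in the frame of fixture between -0.0225 and 0.0205 m and y of tape_toe in the frame of fixture between -0.015 and 0.015 m and z of tape_toe in the frame of fixture between 0.037 and 0.044 m and value of joint tape_blade between 0.1245 and 0.1315 m and angle between tape_centre's own z axis and vertical below 0.06 rad and value of joint tape_lock below 0.002 m), for 0.1 s.
At the end, for the whole second after the job is handed in: Tape upright and at rest on the lower step, square (0.06 rad) and within 15 mm of mid-width, hook below the top edge of the far end, blade out 128 mm give or take 3.5 mm (case flush on the shoulder and hook on the far end), lock button at least 4 mm down (x of hook in the frame of fixture between 0.118 and 0.162 m and y of hook in the frame of fixture between -0.022 and 0.022 m and z of hook in the frame of fixture between 0.02 and 0.0455 m and x of tape_toe in the frame of fixture between -0.0225 and 0.0205 m and y of tape_toe in the frame of fixture between -0.015 and 0.015 m and z of tape_toe in the frame of fixture between 0.037 and 0.044 m and value of joint tape_blade between 0.1245 and 0.1315 m and angle between tape_centre's own z axis and vertical below 0.06 rad and value of joint tape_lock above 0.004 m and angle between the x axis of tape_centre and the x axis of fixture, either way round below 0.06 rad and velocity of joint tape_blade between -0.01 and 0.01 m/s); the robot touches nothing.
It fails at once if the tape measure is pressed or banged on the block with more than 80 N (contact force between tape and fixture above 80 N).
It fails at once if the blade snaps back (runs in faster than 0.1 m/s) (velocity of joint tape_blade below -0.1 m/s).
It fails at once if the fixture plate with the block is shoved more than 2.5 mm (distance of fixture from where it was at the start of the episode above 0.0025 m).
It fails at once if a tool holder is knocked over or shoved more than 20 mm (distance of any of holder_a_mid, holder_b_mid from where it was at the start of the episode above 0.02 m or angle between any of holder_a_mid, holder_b_mid's own z axis and vertical above 0.3 rad).
It also fails if it takes over 72 s, if anything falls off the work surface, if the arm or the gripper's body presses on something with over 40 N, if the wrist force passes 120 N, or if a joint passes its speed limit or range.

## Working session

There is one attempt and no reset: what is moved stays moved. The work goes in short steps, Python scripts to look and compute and a tool call to move; the robot and the scene stay as the last step left them, time stands still between calls to the robot, and variables do not carry over. Pictures are saved under pics/ and viewed, about 8 in all and at most 12, crops included, and the job is handed in when it is done.

Besides the shell and the picture viewer there is one more tool, called after "Request:" by a JSON object that holds its "op" and its "data", one argument or row to a line. move_arm: Moves the arm, as the interface text tells. Its arguments: {"type":"object","properties":{"series":{"type":"array","items":{"type":"number"}},"grip":{"type":"number"}},"required":["series"]}

```bash
ls; mkdir -p pics; python3 - <<'E'
from cell import manip, imaging
import cv2, numpy as np
s=manip.sense(); print(s)
for n in ("scene","side","wrist"):
    p=imaging.camera_params(n); print(n,p)
    cv2.imwrite(f"pics/{n}0.png",imaging.snapshot(n)[:,:,::-1])
E
```

```text
pics
{'clock': 0.0, 'q': array([ 1.33447684,  0.50829715, -0.23753666,  1.50111577,  0.12569979,
        1.14891122, -0.15478461]), 'qvel': array([-9.32828185e-04, -9.69805437e-05, -1.05292221e-03,  7.79675232e-04,
        8.53085746e-05, -1.84620544e-03,  6.94807199e-04]), 'joint_efforts': array([ 7.07211893e-04, -6.20597076e+01, -2.18636110e+00, -2.49650699e+01,
        1.27050601e-02,  1.19593169e-02, -1.92955758e-07]), 'position': array([ 209.26643218, -588.39645303,  230.46124783]), 'orientation': array([ 9.85426583e-01,  1.70099063e-01, -1.63882020e-04, -8.55283368e-04]), 'contact_force': array([ 0.13307219,  0.1031601 , -0.30134361]), 'moment': array([-0.0147604 ,  0.00157665,  0.01144065]), 'gripper_width': 85.15433459112538}
scene {'fovy': 48.199543454222486, 'cx': 252.4824518504169, 'cy': 192.13635645406106, 'T': array([[-7.95279522e-01, -4.97766790e-01,  3.46061706e-01,
         1.05914400e+03],
       [ 6.06100356e-01, -6.65204070e-01,  4.36057225e-01,
         5.53704690e+02],
       [ 1.31468500e-02,  5.56535505e-01,  8.30719803e-01,
         1.11030491e+03],
       [ 0
[... 256 characters left out ...]
    [-2.55828345e-01,  5.11678585e-01, -8.20205391e-01,
        -6.92517381e+02],
       [-1.44907562e-02,  8.46314543e-01,  5.32486349e-01,
         5.84418863e+02],
       [ 0.00000000e+00,  0.00000000e+00,  0.00000000e+00,
         1.00000000e+00]])}
wrist {'fovy': 60.908279178468995, 'cx': 260.2481255895235, 'cy': 196.2119657272606, 'tool_from_camera': array([[ 7.19119768e-04,  9.49858234e-01,  3.12680056e-01,
         8.12605746e+01],
       [ 9.99999605e-01, -5.19723197e-04, -7.21044149e-04,
        -8.57944930e-01],
       [-5.22382644e-04,  3.12680451e-01, -9.49858233e-01,
        -1.42592973e+02],
       [ 0.00000000e+00,  0.00000000e+00,  0.00000000e+00,
         1.00000000e+00]])}
```

View pics/scene0.png

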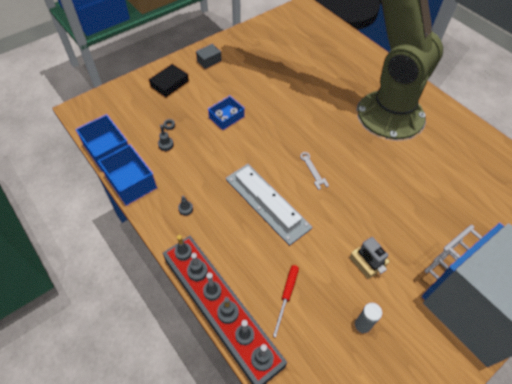

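View pics/side0.png

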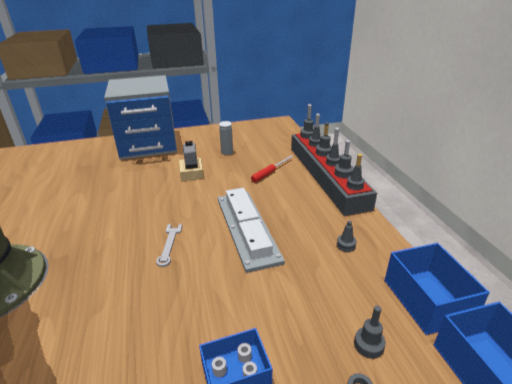

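```bash
python3 - <<'E'
import cv2, numpy as np
a=cv2.imread("pics/scene0.png"); b=cv2.imread("pics/side0.png")
def c(i,x,y,w,h): return cv2.resize(i[y:y+h,x:x+w],(400,300),interpolation=cv2.INTER_CUBIC)
m=np.vstack([np.hstack([c(a,220,160,100,75),c(b,200,183,120,90)]),np.hstack([c(a,345,230,60,45),c(b,165,135,60,45)])])
cv2.imwrite("pics/m1.png",m)
E
```

```text
(no output)
```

View pics/m1.png

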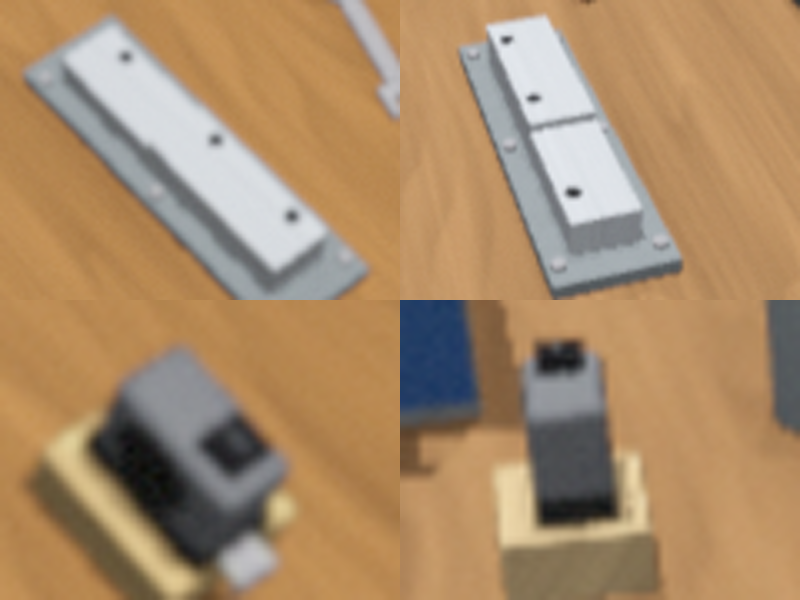

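```bash
cat > h.py <<'E'
import numpy as np, cv2
from cell import manip, imaging
from scipy.spatial.transform import Rotation as R
from scipy.optimize import least_squares
def cam(n,st=None):
    p=imaging.camera_params(n); f=192/np.tan(np.radians(p["fovy"]/2))
    if n=="wrist":
        T=np.eye(4); T[:3,:3]=R.from_quat(st["orientation"]).as_matrix(); T[:3,3]=st["position"]
        T=T@p["tool_from_camera"]
    else: T=p["T"]
    return f,p["cx"],p["cy"],T
def proj(c,P):
    f,cx,cy,T=c; q=(np.atleast_2d(P)-T[:3,3])@T[:3,:3]
    return np.c_[cx+f*q[:,0]/-q[:,2], cy+f*q[:,1]/q[:,2]]
def ray(c,uv,z):
    f,cx,cy,T=c; uv=np.atleast_2d(uv); d=np.c_[(uv[:,0]-cx)/f,-(uv[:,1]-cy)/f,-np.ones(len(uv))]@T[:3,:3].T
    return T[:3,3]+d*((z-T[2,3])/d[:,2])[:,None]
def place(o,yaw,P): 
    c,s=np.cos(yaw),np.sin(yaw); P=np.atleast_2d(P)
    return np.c_[o[0]+c*P[:,0]-s*P[:,1],o[1]+s*P[:,0]+c*P[:,1],P[:,2]]
E
python3 - <<'E'
from h import *
A=cam("scene");B=cam("side")
def un(t,x,y): 
    ox,oy,k=t; return [(x+.5)/k-.5+ox,(y+.5)/k-.5+oy]
t1=(220,160,4);t2=(200,183,10/3);t3=(345,230,20/3);t4=(165,135,20/3)
# yaw ~ 90deg: x_f->+y ; y_f -> -x world. scene: right side in image = -x world = +y_f
S=[(27,73,'p',-132,-45,12),(112,17,'p',-132,45,12),(368,270,'p',167,45,12),(64,68,'b',-105,-25,40),(118,22,'b',-105,25,40),(278,272,'b',140,-25,47),(326,235,'b',140,25,47)]
D=[(60,47,'p',167,45,12),(155,290,'p',-132,45,12),(282,263,'p',-132,-45,12),(175,225,'b',-105,25,40),(240,210,'b',-105,-25,40),(87,25,'b',140,25,47),(148,15,'b',140,-25,47),(130,128,'b',0,25,47),(197,117,'b',0,-25,47)]
def res(v):
    r=[]
    for c,t,L in((A,t1,S),(B,t2,D)):
        for x,y,k,*P in L:
            P=np.array(P,float)
            if k=='b':P[0]+=v[3]*10
            r.append(proj(c,place(v[:2]*100,v[2],P))[0]-un(t,x,y))
    return np.ravel(r)
s=least_squares(res,[5,0,1.6,0]);print("fixture",s.x*[100,100,1,10]);print(np.round(res(s.x).reshape(-1,2),1).tolist())
S2=[(180,347,-35,19,95),(118,385,-35,-19,95),(288,462,35,19,95)]
D2=[(127,115,-35,19,95),(203,110,-35,-19,95),(140,222,-35,19,35),(215,218,-35,-19,35)]
def res2(v):
    return np.ravel([proj(c,place(v[:2]*100,v[2],P))[0]-un(t,x,y) for c,t,L in((A,t3,S2),(B,t4,D2)) for x,y,*P in L])
s=least_squares(res2,[5,3,1.6]);print("tape",s.x*[100,100,1]);print(np.round(res2(s.x).reshape(-1,2),1).tolist())
for n,c,uv,z in (("hookS",A,un(t3,250,560),40),("a?S",A,[186,208],20),("scr",A,[371,318],40),("b",A,[166,140],50)): print(n,ray(c,uv,z))
E
```

```text
fixture [587.36854163  10.89265632   1.60241856  -1.18193742]
[[-1.3, -0.7], [-0.3, -0.8], [-0.4, -0.7], [-0.7, -2.7], [-1.6, 0.8], [-1.2, -0.5], [-0.2, -0.8], [-0.2, -0.3], [-0.8, -0.8], [0.0, -1.5], [-1.5, -0.6], [0.5, -0.7], [0.1, -0.2], [-0.5, -0.2], [-0.0, -1.6], [-0.4, -2.0]]
tape [543.93371358 424.86867003   0.91082872]
[[12.9, -13.6], [7.4, -19.5], [1.4, -4.5], [10.6, -13.9], [9.5, -11.3], [10.5, -13.2], [9.3, -10.7]]
hookS [[574.84302133 483.17106283  40.        ]]
a?S [[797.87111286 -91.98854324  20.        ]]
scr [[605.53923314 474.11332799  40.        ]]
b [[ 718.12827999 -331.04078993   50.        ]]
```

```bash
python3 - <<'E'
from h import *
A=cam("scene");B=cam("side")
def un(t,x,y): 
    ox,oy,k=t; return [(x+.5)/k-.5+ox,(y+.5)/k-.5+oy]
t3=(345,230,20/3);t4=(165,135,20/3)
S2=[(180,47,-35,19,95),(118,85,-35,-19,95),(288,162,35,19,95)]
D2=[(127,115,-35,19,95),(203,110,-35,-19,95),(140,222,-35,19,35),(215,218,-35,-19,35)]
def res2(v):
    return np.ravel([proj(c,place(v[:2]*100,v[2],P))[0]-un(t,x,y) for c,t,L in((A,t3,S2),(B,t4,D2)) for x,y,*P in L])
s=least_squares(res2,[5,3,1.6]);print("tape",s.x*[100,100,1]);print(np.round(res2(s.x).reshape(-1,2),1).tolist())
print(ray(A,un(t3,250,260),43))
st=manip.sense(); r=R.from_quat(st["orientation"]).as_matrix(); print(r.round(3)); 
E
```

```text
tape [486.05652173 355.50115764   1.47721019]
[[0.3, -1.6], [-1.4, -0.7], [1.8, 1.4], [-0.6, -0.6], [0.8, -0.9], [-0.2, 0.9], [1.0, 0.3]]
[[485.60748002 398.5421521   43.        ]]
[[ 0.942  0.335 -0.   ]
 [ 0.335 -0.942  0.001]
 [ 0.    -0.001 -1.   ]]
```

```bash
cat >> h.py <<'E'
def to(target,yaw_deg,st=None):
    """shift (tool axes, mm) and rotvec (deg) from measured pose to vertical pose w/ tool x at yaw"""
    st=st or manip.sense(); Rm=R.from_quat(st["orientation"])
    y=np.radians(yaw_deg); Rt=R.from_matrix(np.array([[np.cos(y),np.sin(y),0],[np.sin(y),-np.cos(y),0],[0,0,-1.]]))
    return Rm.inv().apply(np.array(target)-st["position"]).round(1),(Rm.inv()*Rt).as_rotvec(degrees=True).round(2)
E
python3 - <<'E'
from h import *
for t in ([520,-330,300],[640,40,300],[486,355,205]): print(to(t,84.6))
E
```

```text
(array([ 379.4, -139.5,  -69.2]), array([-7.000e-02, -5.000e-02, -6.501e+01]))
(array([ 616.5, -447.8,  -68.7]), array([-7.000e-02, -5.000e-02, -6.501e+01]))
(array([ 577. , -796.1,   26.7]), array([-7.000e-02, -5.000e-02, -6.501e+01]))
```

Request:
{"op": "move_arm", "data": {
  "series": [46,-17,-8,0,0,-4,92,-34,-16,0,0,-8,138,-51,-24,0,0,-12,184,-68,-32,0,0,-16,230,-85,-40,0,0,-20,276,-102,-48,0,0,-24,322,-119,-56,0,0,-28,368,-136,-64,0,0,-32],
  "grip": 1
}}

```text
clock: 0.95
position: [511.7, -335.9, 295.5]
orientation: [0.9, 0.436, -0.0, -0.0]
contact_force: [1.6, -0.2, -0.8]
gripper_width: 85.3
```

```bash
python3 - <<'E'
from h import *
s=manip.sense();print(s["clock"],s["position"],s["q"])
for t in ([640,40,300],[486,355,205]): print(to(t,84.6))
E
```

```text
0.95 [ 511.68417748 -335.92740859  295.50204973] [ 0.81118284  0.46376307 -0.44409293  1.42371386  0.20095718  1.29925804
 -0.31377948]
(array([ 374.6, -132.1,   -4.5]), array([-2.000e-02,  1.000e-02, -3.287e+01]))
(array([ 526.5, -448.1,   90.5]), array([-2.000e-02,  1.000e-02, -3.287e+01]))
```

Request:
{"op": "move_arm", "data": {
  "series": [47,-16,0,0,0,-4,94,-32,0,0,0,-8,141,-48,0,0,0,-12,188,-64,0,0,0,-16,235,-80,0,0,0,-20,282,-96,0,0,0,-24,329,-112,0,0,0,-28,374,-130,0,0,0,-33]
}}

```text
clock: 1.75
position: [641.6, 38.2, 295.0]
orientation: [0.739, 0.674, -0.0, -0.0]
contact_force: [1.1, -1.3, 0.9]
gripper_width: 85.4
```

```bash
python3 - <<'E'
from h import *
s=manip.sense();print(s["clock"],s["position"],s["q"])
print(to([486,350,205],84.6))
E
```

```text
1.75 [641.56259078  38.21734865 294.98836373] [ 0.2510939   0.54275084 -0.62507682  1.33466362  0.31406443  1.3627297
 -0.46145158]
(array([ 296.2, -183.5,   90. ]), array([-0.02,  0.01,  0.13]))
```

```bash
python3 - <<'E'
from h import *
import pickle
s=manip.sense(); cv2.imwrite("pics/w1.png",imaging.snapshot("wrist")[:,:,::-1]); pickle.dump(s,open("w1.pkl","wb"))
E
```

Request:
{"op": "move_arm", "data": {
  "series": [37,-23,11,0,0,0,74,-46,22,0,0,0,111,-69,33,0,0,0,148,-92,44,0,0,0,185,-115,55,0,0,0,222,-138,66,0,0,0,259,-161,78,0,0,0,296,-183,90,0,0,0]
}}

```text
clock: 2.6
position: [485.9, 349.3, 204.7]
orientation: [0.74, 0.673, -0.0, 0.0]
contact_force: [0.4, 0.2, -0.3]
gripper_width: 85.6
```

```bash
python3 - <<'E'
from h import *
import pickle
s=manip.sense(); b=imaging.snapshot("wrist")[:,:,::-1]; cv2.imwrite("pics/w2.png",b); pickle.dump(s,open("w2.pkl","wb")); print(s["position"],s["clock"],s["q"])
a=cv2.imread("pics/w1.png"); 
cv2.imwrite("pics/m2.png",b)
E
```

```text
[485.94701233 349.34458162 204.73145017] 2.6 [-0.27269149  0.53842629 -0.63482012  1.61021696  0.34682531  1.1084079
 -1.09168245]
```

View pics/w2.png

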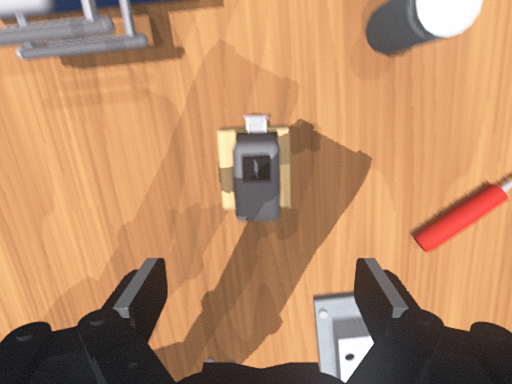

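View pics/w1.png

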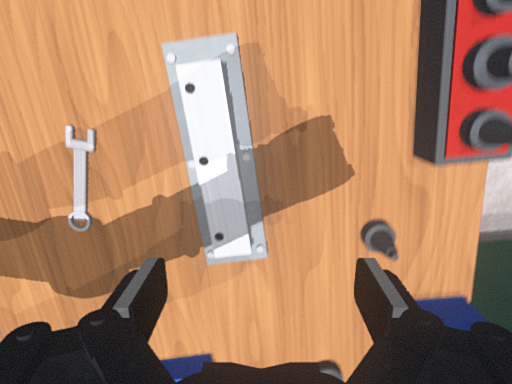

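```bash
cat > fit.py <<'E'
from h import *
import pickle
c1=cam("wrist",pickle.load(open("w1.pkl","rb")));c2=cam("wrist",pickle.load(open("w2.pkl","rb")))
L=[(163,44,'p',167,45,12),(238,33,'p',167,-45,12),(208,263,'p',-132,45,12),(267,257,'p',-132,-45,12),(177,68,'b',140,25,47),(221,60,'b',140,-25,47),(250,250,'b',-105,-25,40)]
def res(v):
    r=[]
    for x,y,k,*P in L:
        P=np.array(P,float); P[0]+=(v[3]*10 if k=='b' else 0)
        r.append(proj(c1,place(v[:2]*100,v[2],P))[0]-[x,y])
    return np.ravel(r)
s=least_squares(res,[5.8,.1,1.6,0]);print("fixture",s.x*[100,100,1,10]);print(np.round(res(s.x).reshape(-1,2),1).tolist())
f=s.x*[100,100,1,10]
L2=[(236,220,-35,19,95),(280,219,-35,-19,95),(236,137,35,19,95),(278,137,35,-19,95)]
res2=lambda v:np.ravel([proj(c2,place(v[:2]*100,v[2],P))[0]-[x,y] for x,y,*P in L2])
s=least_squares(res2,[5,3.5,1.5]);print("tape",s.x*[100,100,1]);print(np.round(res2(s.x).reshape(-1,2),1).tolist())
b=cv2.imread("pics/w2.png");a=cv2.imread("pics/w1.png")
def poly(im,c,P,col):
    p=proj(c,P); cv2.polylines(im,[np.int32(np.round(p*8))],True,col,1,cv2.LINE_AA,3)
o=s.x*[100,100,1]
k=4
a=cv2.resize(a[20:280,140:290],None,fx=2.3,fy=2.3,interpolation=cv2.INTER_CUBIC);b=cv2.resize(b[90:240,200:310],None,fx=4,fy=4,interpolation=cv2.INTER_CUBIC)
def dr(im,c,off,k,P):
    p=(proj(c,P)-off+.5)*k-.5; cv2.polylines(im,[np.int32(np.round(p*8))],True,(0,0,255),1,cv2.LINE_AA,3)
rect=lambda x0,x1,w,z:np.array([[x0,-w,z],[x1,-w,z],[x1,w,z],[x0,w,z]],float)
dr(a,c1,[140,20],2.3,place(f[:2],f[2],rect(-132,167,45,12)))
for x0,x1,z in((0,140,47),(-105,0,40)): dr(a,c1,[140,20],2.3,place(f[:2],f[2],rect(x0+f[3],x1+f[3],25,z)))
dr(b,c2,[200,90],4,place(o[:2],o[2],rect(-35,35,19,95)));dr(b,c2,[200,90],4,place(o[:2],o[2],rect(4,24,11,104)));dr(b,c2,[200,90],4,place(o[:2],o[2],rect(47,49,11,44)))
h=np.zeros((600,800,3),np.uint8); h[:a.shape[0],:a.shape[1]]=a; h[:b.shape[0],350:350+b.shape[1]]=b; cv2.imwrite("pics/m3.png",h)
E
python3 fit.py
```

```text
fixture [589.27720756  15.27672087   1.60625432  -2.70481323]
[[-0.5, -0.5], [-0.7, -0.1], [-1.0, 1.1], [0.6, 0.3], [-0.0, -2.1], [0.3, -0.3], [1.3, 3.2]]
tape [485.51585624 361.20877341   1.48584366]
[[-0.7, 0.9], [0.8, 1.5], [-3.8, -0.6], [3.7, -1.1]]
```

View pics/m3.png

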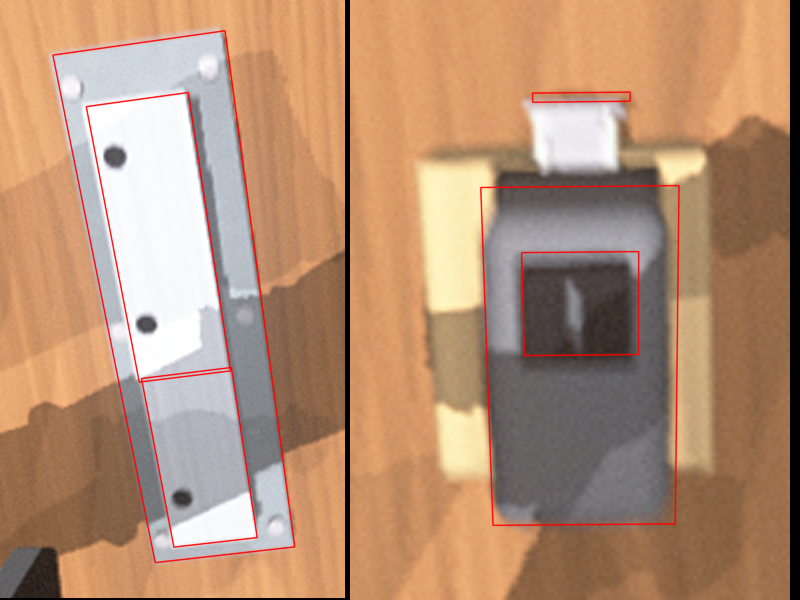

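```bash
python3 - <<'E'
from h import *
print(to([485.0,360,54],85.1))
E
```

```text
(array([  2.5,   5.7, 149.4]), array([-0.3 , -0.24,  0.01]))
```

```bash
python3 - <<'E'
from h import *
s=manip.sense();print(s)
E
```

```text
{'clock': 2.65, 'q': array([-0.28139662,  0.54125729, -0.64210876,  1.61188258,  0.34492146,
        1.10560284, -1.09651174]), 'qvel': array([ 0.04681069, -0.02186173, -0.03385784,  0.01105693, -0.04160532,
        0.03752799,  0.14343095]), 'joint_efforts': array([ 18.08660209, -60.17440796,   5.60248286, -25.10369003,
         3.03685941,   1.77351426,   0.61009476]), 'position': array([479.79718993, 357.31536086, 203.40893973]), 'orientation': array([ 7.36644483e-01,  6.76271939e-01, -2.61264198e-04, -3.33195395e-03]), 'contact_force': array([-3.56128151e+00,  5.69742280e+00,  3.52336708e-03]), 'moment': array([0.39943891, 0.31353668, 0.02484793]), 'gripper_width': 85.56593589360678}
```

Request:
{"op": "move_arm", "data": {
  "series": [0,0,20,0,0,0,0,0,40,0,0,0,0,0,55,0,0,0,0,0,65,0,0,0,0,0,70,0,0,0,0,0,70,0,0,0,0,0,70,0,0,0]
}}

```text
clock: 3.35
position: [487.2, 348.6, 135.9]
orientation: [0.74, 0.673, 0.0, -0.0]
contact_force: [0.5, -1.0, 0.5]
gripper_width: 85.3
```

```bash
python3 - <<'E'
from h import *
s=manip.sense();print(s["position"],s["contact_force"],np.abs(s["qvel"]).max())
print(to([485.0,360,54],85.1))
E
```

```text
[487.21206334 348.57253903 135.88212721] [ 0.49209203 -0.97449442  0.51543498] 0.004991788782337513
(array([11.1, -3.3, 81.9]), array([ 0.03, -0.04, -0.53]))
```

Request:
{"op": "move_arm", "data": {
  "series": [4,-1,12,0,0,0,8,-2,32,0,0,-0.5,11,-3,52,0,0,-0.5,11,-3,67,0,0,-0.5,11,-3,77,0,0,-0.5,11,-3,82,0,0,-0.5,11,-3,82,0,0,-0.5,11,-3,82,0,0,-0.5]
}}

```text
clock: 4.15
position: [485.3, 359.9, 53.9]
orientation: [0.737, 0.676, 0.0, 0.0]
contact_force: [0.1, 0.5, 0.6]
gripper_width: 85.6
```

```bash
python3 - <<'E'
from h import *
s=manip.sense(); b=imaging.snapshot("wrist")[:,:,::-1]; print(s["position"],s["contact_force"],s["clock"])
c=cam("wrist",s); b=b.copy()
rect=lambda x0,x1,w,z:np.array([[x0,-w,z],[x1,-w,z],[x1,w,z],[x0,w,z]],float)
b=cv2.resize(b,(768,576),interpolation=cv2.INTER_CUBIC)
for P in (rect(-35,35,19,95),rect(4,24,11,104),rect(47,49,11,44),rect(12,47,9,43)):
    p=(proj(c,place([485,360],1.485,P))+.5)*1.5-.5; cv2.polylines(b,[np.int32(np.round(p*8))],True,(0,0,255),1,cv2.LINE_AA,3)
cv2.imwrite("pics/w3.png",b)
E
```

```text
[485.29003519 359.87332842  53.85057032] [0.12314185 0.54332548 0.62852453] 4.15
```

View pics/w3.png

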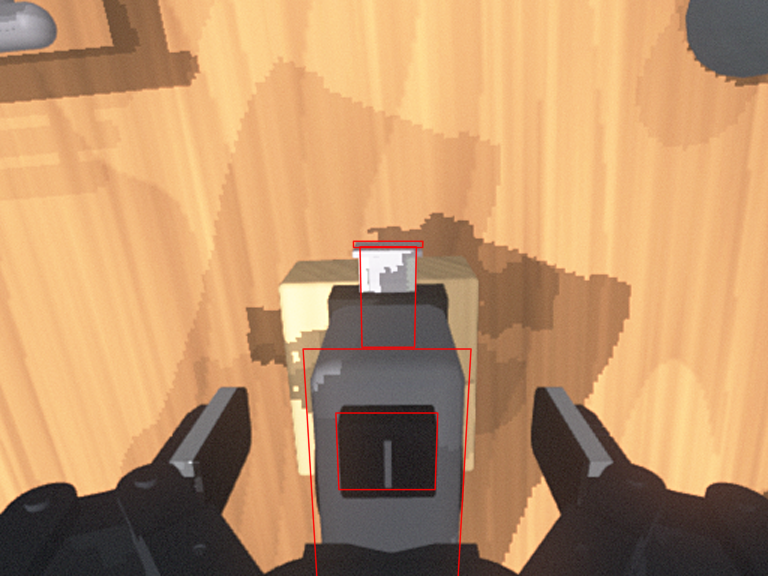

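Request:
{"op": "move_arm", "data": {
  "series": [0,0,0,0,0,0,0,0,0,0,0,0,0,0,0,0,0,0,0,0,0,0,0,0,0,0,0,0,0,0,0,0,0,0,0,0,0,0,0,0,0,0,0,0,0,0,0,0],
  "grip": 0
}}

```text
clock: 5.0
position: [485.1, 359.8, 53.7]
orientation: [0.737, 0.676, 0.0, 0.0]
contact_force: [-0.4, 0.7, 4.9]
gripper_width: 37.5
```

```bash
cat >> h.py <<'E'
F=(589.28,15.28,1.6063)
def fx(x,y=0): return place(F[:2],F[2],[x,y,0])[0,:2]
def infix(p):
    d=np.array(p[:2])-F[:2]; c,s=np.cos(F[2]),np.sin(F[2]); return np.round([c*d[0]+s*d[1],-s*d[0]+c*d[1],p[2]],2)
E
python3 - <<'E'
from h import *
s=manip.sense();print(to([*fx(98),105],92.03),infix(s["position"]))
E
```

```text
(array([-237.1,  121.5,  -51.3]), array([ 0.03, -0.02, -6.94])) [348.04  91.89  53.69]
```

Request:
{"op": "move_arm", "data": {
  "series": [0,0,-2,0,0,0,0,0,-8,0,0,0,0,0,-18,0,0,0,0,0,-30,0,0,0,0,0,-42,0,0,0,0,0,-50,0,0,0,0,0,-52,0,0,0,0,0,-52,0,0,0]
}}

```text
clock: 5.8
position: [485.1, 359.7, 105.8]
orientation: [0.737, 0.676, 0.0, 0.0]
contact_force: [-1.2, -0.4, -2.9]
gripper_width: 37.2
```

Request:
{"op": "move_arm", "data": {
  "series": [-5,2,0,0,0,0,-17,9,0,0,0,-0.5,-35,18,0,0,0,-1,-57,29,0,0,0,-1.7,-80,41,0,0,0,-2.4,-103,53,0,0,0,-3.1,-126,65,0,0,0,-3.8,-149,77,0,0,0,-4.5]
}}

```text
clock: 6.6
position: [549.4, 201.8, 104.7]
orientation: [0.71, 0.704, -0.001, 0.0]
contact_force: [0.2, 0.8, -2.0]
gripper_width: 37.3
```

Request:
{"op": "move_arm", "data": {
  "series": [-23,10,0,0,0,-0.6,-44,19,0,0,0,-1.2,-60,27,0,0,0,-1.8,-74,33,0,0,0,-2.2,-83,37,0,0,0,-2.4,-84,37,0,0,0,-2.4,-84,37,0,0,0,-2.4,-84,37,0,0,0,-2.4]
}}

```text
clock: 7.4
position: [584.8, 121.3, 105.4]
orientation: [0.694, 0.72, 0.0, -0.0]
contact_force: [-0.3, 0.4, -3.2]
gripper_width: 37.7
```

```bash
python3 - <<'E'
from h import *
s=manip.sense();print(to([*fx(98),80],92.03),infix(s["position"]),s["position"],s["contact_force"],np.abs(s["qvel"]).max())
E
```

```text
(array([-8.2,  0.7, 25.4]), array([-0.01, -0.04,  0.02])) [106.13   0.68 105.37] [584.83475112 121.32208165 105.36714121] [-0.31103147  0.40589482 -3.15056872] 0.00705977215195817
```

Request:
{"op": "move_arm", "data": {
  "series": [-1,0,3,0,0,0,-2,0,9,0,0,0,-3,0.5,15,0,0,0,-4,0.7,20,0,0,0,-4,0.7,24,0,0,0,-4,0.7,25,0,0,0,-4,0.7,25,0,0,0]
}}

```text
clock: 8.1
position: [586.0, 116.4, 80.1]
orientation: [0.695, 0.719, -0.0, -0.0]
contact_force: [-0.1, -0.1, -3.0]
gripper_width: 37.1
```

```bash
python3 - <<'E'
from h import *
s=manip.sense(); b=imaging.snapshot("wrist")[:,:,::-1]; p0=infix(s["position"]);print(p0,s["contact_force"],s["clock"])
c=cam("wrist",s)
rect=lambda x0,x1,w,z:np.array([[x0,-w,z],[x1,-w,z],[x1,w,z],[x0,w,z]],float)
b=cv2.resize(b[70:250,140:380],(800,600),interpolation=cv2.INTER_CUBIC)
def dr(P,col): 
    p=(proj(c,place(F[:2],F[2],P))-[140,70]+.5)*600/180-.5; cv2.polylines(b,[np.int32(np.round(p*8))],True,col,1,cv2.LINE_AA,3)
dr(rect(-132,167,45,12),(0,0,255));dr(rect(-2.7,137.3,25,47),(0,0,255))
u=p0[2]-18.7
dr(rect(47,49,11,u+5)+[p0[0],p0[1],0],(0,255,0)); dr(rect(12,47,9,u+8)+[p0[0],p0[1],0],(0,255,0))
cv2.imwrite("pics/w4.png",b)
E
```

```text
[101.17  -0.32  80.06] [-0.11454931 -0.05445708 -2.99537776] 8.1
```

View pics/w4.png

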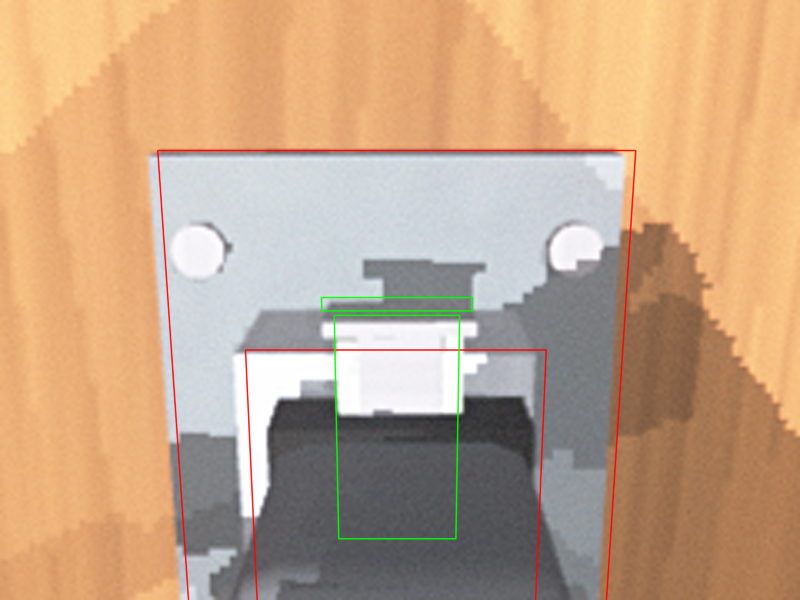

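Request:
{"op": "move_arm", "data": {
  "series": [0,-0.7,2,0,0,0,0,-1.4,5,0,0,0,0,-1.9,8,0,0,0,0,-1.9,10.5,0,0,0,0,-1.9,12.5,0,0,0,0,-1.9,13,0,0,0,0,-1.9,13,0,0,0,0,-1.9,13,0,0,0]
}}

```text
clock: 8.95
position: [584.3, 116.3, 67.4]
orientation: [0.695, 0.719, 0.0, 0.0]
contact_force: [-0.8, -0.2, -2.1]
gripper_width: 37.1
```

```bash
sed -i 's/^F=.*/F=(587.7,14.9,1.6063)/' h.py; python3 - <<'E'
from h import *
s=manip.sense();print(infix(s["position"]),s["position"],s["contact_force"],np.abs(s["qvel"]).max(),to([*fx(98),67],92.03))
E
```

```text
[101.47  -0.21  67.37] [584.30619377 116.31513456  67.36709672] [-0.80951644 -0.17277201 -2.07607827] 0.002432592093334342 (array([-3.5, -0.2,  0.4]), array([ 0.01, -0.01, -0.05]))
```

Request:
{"op": "move_arm", "data": {
  "series": [0,0,0.5,0,0,0,0,0,0.8,0,0,0,0,0,0.8,0,0,0,0,0,0.8,0,0,0]
}}

```text
clock: 9.35
position: [584.2, 116.3, 66.5]
orientation: [0.695, 0.719, 0.0, -0.0]
contact_force: [-0.5, -0.3, -2.6]
gripper_width: 37.7
```

Request:
{"op": "move_arm", "data": {
  "series": [-1,0,0,0,0,0,-3,0,0,0,0,0,-5,0,0,0,0,0,-7,0,0,0,0,0,-9,0,0,0,0,0,-11,0,0,0,0,0,-13,0,0,0,0,0,-14,0,0,0,0,0]
}}

```text
clock: 10.15
position: [584.7, 103.0, 66.5]
orientation: [0.695, 0.719, 0.0, -0.0]
contact_force: [0.5, 3.4, -2.8]
gripper_width: 37.3
```

Request:
{"op": "move_arm", "data": {
  "series": [-2,0,-0.2,0,0,0,-6,0,-0.4,0,0,0,-12,0,-0.4,0,0,0,-19,0,-0.4,0,0,0,-26,0,-0.4,0,0,0,-33,0,-0.4,0,0,0,-40,0,-0.4,0,0,0,-47,0,-0.4,0,0,0]
}}

```text
clock: 10.95
position: [586.5, 54.7, 66.9]
orientation: [0.695, 0.719, 0.0, 0.0]
contact_force: [0.3, 4.6, -3.9]
gripper_width: 37.2
```

```bash
python3 - <<'E'
from h import *
s=manip.sense();print(infix(s["position"]),s["contact_force"],to([*fx(-48),67],92.03))
E
```

```text
[39.82 -0.19 66.94] [ 0.33628545  4.63640857 -3.93302027] (array([-87.8,  -0.1,  -0.1]), array([ 0.01, -0.01, -0.06]))
```

Request:
{"op": "move_arm", "data": {
  "series": [-7,0,0,0,0,0,-14,0,0,0,0,0,-21,0,0,0,0,0,-28,0,0,0,0,0,-35,0,0,0,0,0,-42,0,0,0,0,0,-49,0,0,0,0,0,-56,0,0,0,0,0]
}}

```text
clock: 11.75
position: [588.6, -1.0, 67.0]
orientation: [0.695, 0.719, 0.0, 0.0]
contact_force: [0.7, 5.3, -2.6]
gripper_width: 37.4
```

Request:
{"op": "move_arm", "data": {
  "series": [-7,0,0,0,0,0,-14,0,0,0,0,0,-20,0,0,0,0,0,-25,0,0,0,0,0,-29,0,0,0,0,0,-31,0,0,0,0,0,-32,0,0,0,0,0,-32,0,0,0,0,0]
}}

```text
clock: 12.55
position: [589.7, -33.1, 67.0]
orientation: [0.695, 0.719, 0.0, 0.0]
contact_force: [2.6, 5.2, -3.5]
gripper_width: 37.6
```

```bash
python3 - <<'E'
from h import *
s=manip.sense();b=imaging.snapshot("wrist")[:,:,::-1];p0=infix(s["position"]);print(p0,s["position"],s["contact_force"],s["moment"],to([*fx(-48),60],92.03))
c=cam("wrist",s)
rect=lambda x0,x1,w,z:np.array([[x0,-w,z],[x1,-w,z],[x1,w,z],[x0,w,z]],float)
b=cv2.resize(b,(768,576),interpolation=cv2.INTER_CUBIC)
def dr(P,col): 
    p=(proj(c,place(F[:2],F[2],P))+.5)*1.5-.5; cv2.polylines(b,[np.int32(np.round(p*8))],True,col,1,cv2.LINE_AA,3)
dr(rect(-132,167,45,12),(0,0,255));dr(rect(-2.7,137.3,25,47),(0,0,255))
cv2.imwrite("pics/w5.png",b)
E
```

```text
[-48.05  -0.26  67.  ] [589.6644713  -33.10853181  66.99635149] [ 2.55333999  5.16736859 -3.54734422] [ 1.08639841 -0.39677911 -0.40715544] (array([-0.1, -0.2,  7. ]), array([ 0.03, -0.02, -0.1 ]))
```

View pics/w5.png

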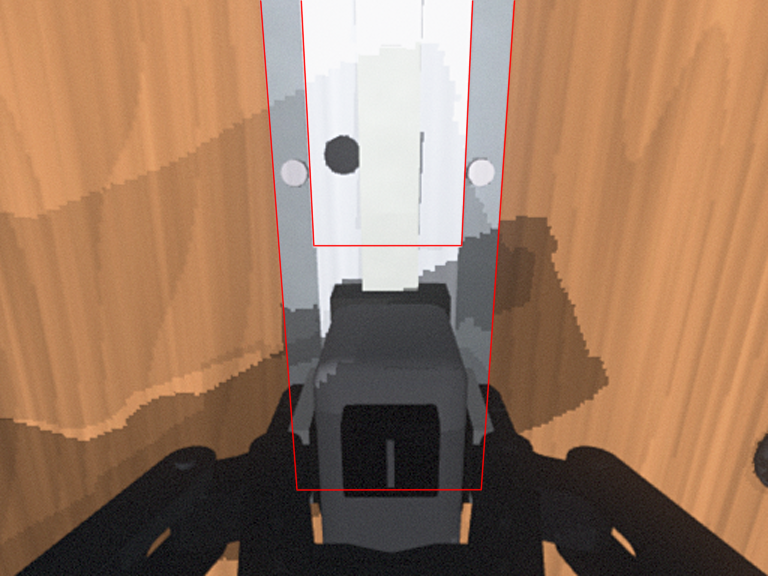

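Request:
{"op": "move_arm", "data": {
  "series": [0,0,0.7,0,0,0,0,0,2,0,0,0,0,0,3.5,0,0,0,0,0,5,0,0,0,0,0,6.3,0,0,0,0,0,7,0,0,0,0,0,7,0,0,0]
}}

```text
clock: 13.3
position: [589.3, -32.4, 60.1]
orientation: [0.695, 0.719, 0.0, -0.0]
contact_force: [1.1, 6.2, -2.2]
gripper_width: 37.1
```

```bash
python3 - <<'E'
from h import *
s=manip.sense();print(infix(s["position"]),s["position"],s["contact_force"],s["moment"],to([*fx(-48),59],92.03))
E
```

```text
[-47.36   0.08  60.06] [589.3012667  -32.43148083  60.05816775] [ 1.06506637  6.15504991 -2.20234662] [ 1.5651418  -0.03148702 -0.10168884] (array([-0.6,  0.1,  1.1]), array([ 0.  , -0.04, -0.05]))
```

Request:
{"op": "move_arm", "data": {
  "series": [0,0,0.4,0,0,0,0,0,0.8,0,0,0,0,0,1.1,0,0,0,0,0,1.1,0,0,0,0,0,1.1,0,0,0]
}}

```text
clock: 13.8
position: [589.3, -32.4, 59.0]
orientation: [0.695, 0.719, 0.0, -0.0]
contact_force: [-0.5, 5.2, -1.4]
gripper_width: 37.5
```

Request:
{"op": "move_arm", "data": {
  "series": [0,0,0.3,0,0,0,0,0,0.6,0,0,0,0,0,0.6,0,0,0,0,0,0.6,0,0,0]
}}

```text
clock: 14.2
position: [589.3, -32.3, 58.8]
orientation: [0.695, 0.719, 0.0, -0.0]
contact_force: [-2.2, 5.5, 2.4]
gripper_width: 37.5
```

Request:
{"op": "move_arm", "data": {
  "series": [0.5,0,-0.2,0,0,0,1.5,0,-0.3,0,0,0,2.7,0,-0.3,0,0,0,4,0,-0.3,0,0,0,5.3,0,-0.3,0,0,0,6.5,0,-0.3,0,0,0,7.5,0,-0.3,0,0,0,8,0,-0.3,0,0,0]
}}

```text
clock: 15.0
position: [589.3, -24.7, 58.7]
orientation: [0.695, 0.719, 0.0, 0.0]
contact_force: [0.3, 3.5, 3.5]
gripper_width: 37.4
```

```bash
python3 - <<'E'
from h import *
s=manip.sense();print(infix(s["position"]),s["position"],s["contact_force"],s["moment"],to([*fx(-48),59],92.03))
E
```

```text
[-39.65  -0.17  58.7 ] [589.27333571 -24.72152772  58.6976669 ] [0.2770958  3.50341364 3.51939112] [0.65131542 0.08725418 0.031011  ] (array([-8.3, -0.2, -0.3]), array([ 0.02,  0.02, -0.04]))
```

Request:
{"op": "move_arm", "data": {
  "series": [0.2,0,-0.2,0,0,0,0.5,0,-0.3,0,0,0,0.9,0,-0.3,0,0,0,1.3,0,-0.3,0,0,0,1.6,0,-0.3,0,0,0,1.8,0,-0.3,0,0,0,1.8,0,-0.3,0,0,0]
}}

```text
clock: 15.7
position: [589.0, -22.7, 58.7]
orientation: [0.695, 0.719, 0.0, -0.0]
contact_force: [0.0, 4.3, 0.9]
gripper_width: 37.7
```

Request:
{"op": "move_arm", "data": {
  "series": [0.3,0,0,0,0,0,0.6,0,0,0,0,0,0.9,0,0,0,0,0,1.2,0,0,0,0,0,1.4,0,0,0,0,0,1.5,0,0,0,0,0,1.5,0,0,0,0,0]
}}

```text
clock: 16.4
position: [589.0, -21.2, 58.7]
orientation: [0.695, 0.719, 0.0, -0.0]
contact_force: [0.0, 4.7, -1.1]
gripper_width: 37.5
```

Request:
{"op": "move_arm", "data": {
  "series": [0.3,0,0,0,0,0,0.6,0,0,0,0,0,0.9,0,0,0,0,0,1.2,0,0,0,0,0,1.4,0,0,0,0,0,1.5,0,0,0,0,0,1.5,0,0,0,0,0]
}}

```text
clock: 17.1
position: [588.9, -20.7, 58.7]
orientation: [0.695, 0.719, -0.0, 0.0]
contact_force: [-0.1, -0.8, -0.0]
gripper_width: 37.2
```

Request:
{"op": "move_arm", "data": {
  "series": [0,0,0,0,0,0,0,0,0,0,0,0,0,0,0,0,0,0,0,0,0,0,0,0,0,0,0,0,0,0,0,0,0,0,0,0],
  "grip": 0.75
}}

```text
clock: 17.7
position: [588.9, -19.9, 58.8]
orientation: [0.695, 0.719, -0.0, -0.0]
contact_force: [-0.2, 0.6, 0.7]
gripper_width: 63.9
```

```bash
python3 - <<'E'
from h import *
s=manip.sense();b=imaging.snapshot("wrist")[:,:,::-1];p0=infix(s["position"]);print(p0,s["position"],s["contact_force"],s["gripper_width"],s["clock"])
c=cam("wrist",s)
rect=lambda x0,x1,w,z:np.array([[x0,-w,z],[x1,-w,z],[x1,w,z],[x0,w,z]],float)
b=cv2.resize(b,(768,576),interpolation=cv2.INTER_CUBIC)
def dr(P,col): 
    p=(proj(c,place(F[:2],F[2],P))+.5)*1.5-.5; cv2.polylines(b,[np.int32(np.round(p*8))],True,col,1,cv2.LINE_AA,3)
dr(rect(-132,167,45,12),(0,0,255));dr(rect(-2.7,137.3,25,47),(0,0,255));dr(rect(4-37.7,24-37.7,11,109),(0,255,0))
cv2.imwrite("pics/w6.png",b)
E
```

```text
[-3.478e+01  3.000e-02  5.876e+01] [588.90540494 -19.85998484  58.76233899] [-0.2473853   0.61202042  0.70694191] 63.867907070412826 17.7
```

View pics/w6.png

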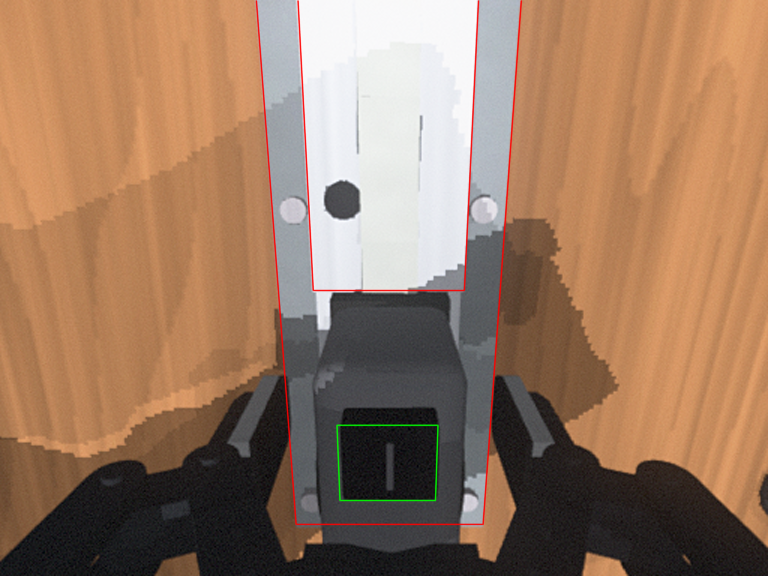

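Request:
{"op": "move_arm", "data": {
  "series": [0,0,-3,0,0,0,0,0,-10,0,0,0,0,0,-22,0,0,0,0,0,-36,0,0,0,0,0,-50,0,0,0,0,0,-62,0,0,0,0,0,-70,0,0,0,0,0,-72,0,0,0]
}}

```text
clock: 18.55
position: [589.5, -19.9, 132.2]
orientation: [0.695, 0.719, 0.001, 0.001]
contact_force: [0.6, 0.1, 0.3]
gripper_width: 64.0
```

Request:
{"op": "move_arm", "data": {
  "series": [3,0,0,0,0,0,8,0,0,0,0,0,10.5,0,0,0,0,0,10.5,0,0,0,0,0,10.5,0,0,0,0,0,10.5,0,0,0,0,0,10.5,0,0,0,0,0,10.5,0,0,0,0,0],
  "grip": 0
}}

```text
clock: 19.35
position: [588.6, -9.5, 130.8]
orientation: [0.695, 0.719, -0.0, -0.0]
contact_force: [0.5, 0.2, -0.9]
gripper_width: -0.0
```

```bash
python3 - <<'E'
from h import *
s=manip.sense();print(infix(s["position"]),s["contact_force"],s["gripper_width"],s["clock"],to([*fx(-23.7),111.5],92.03))
E
```

```text
[-24.42   0.   130.77] [ 0.49489539  0.16950633 -0.94880725] -0.024255250859939525 19.35 (array([ 0.7,  0. , 19.3]), array([-0.  ,  0.  , -0.06]))
```

Request:
{"op": "move_arm", "data": {
  "series": [0,0,2,0,0,0,0.3,0,6,0,0,0,0.7,0,11,0,0,0,0.7,0,15,0,0,0,0.7,0,18,0,0,0,0.7,0,19,0,0,0,0.7,0,19,0,0,0]
}}

```text
clock: 20.05
position: [588.5, -8.6, 111.6]
orientation: [0.695, 0.719, -0.0, -0.0]
contact_force: [-0.3, -0.2, -0.5]
gripper_width: -0.2
```

Request:
{"op": "move_arm", "data": {
  "series": [0,0,0.5,0,0,0,0,0,1,0,0,0,0,0,1.5,0,0,0,0,0,2,0,0,0,0,0,2.5,0,0,0,0,0,3,0,0,0,0,0,3,0,0,0,0,0,3,0,0,0]
}}

```text
clock: 20.85
position: [588.6, -8.7, 108.9]
orientation: [0.695, 0.719, 0.0, 0.0]
contact_force: [-1.3, -0.3, 1.6]
gripper_width: 0.1
```

Touching the button at about z 109; press on in small steps.

Request:
{"op": "move_arm", "data": {
  "series": [0,0,0.4,0,0,0,0,0,0.8,0,0,0,0,0,1.2,0,0,0,0,0,1.6,0,0,0,0,0,2,0,0,0,0,0,2.3,0,0,0,0,0,2.5,0,0,0,0,0,2.5,0,0,0]
}}

```text
clock: 21.65
position: [588.6, -8.7, 106.3]
orientation: [0.695, 0.719, 0.0, 0.0]
contact_force: [-0.1, -0.1, 2.9]
gripper_width: 0.0
```

Request:
{"op": "move_arm", "data": {
  "series": [0,0,0.3,0,0,0,0,0,0.6,0,0,0,0,0,0.9,0,0,0,0,0,1.2,0,0,0,0,0,1.4,0,0,0,0,0,1.5,0,0,0,0,0,1.5,0,0,0]
}}

```text
clock: 22.35
position: [588.6, -8.7, 104.8]
orientation: [0.695, 0.719, 0.0, -0.0]
contact_force: [-0.6, -0.7, 3.2]
gripper_width: 0.3
```

Request:
{"op": "move_arm", "data": {
  "series": [0,0,0.3,0,0,0,0,0,0.5,0,0,0,0,0,0.7,0,0,0,0,0,0.8,0,0,0,0,0,0.8,0,0,0,0,0,0.8,0,0,0]
}}

```text
clock: 22.95
position: [588.6, -8.6, 104.2]
orientation: [0.695, 0.719, 0.0, 0.0]
contact_force: [-1.6, -0.1, 5.4]
gripper_width: 0.4
```

Request:
{"op": "move_arm", "data": {
  "series": [0,0,0.2,0,0,0,0,0,0.3,0,0,0,0,0,0.3,0,0,0,0,0,0.3,0,0,0]
}}

```text
clock: 23.35
position: [588.6, -8.6, 104.0]
orientation: [0.695, 0.719, 0.0, 0.0]
contact_force: [-1.4, -0.9, 5.2]
gripper_width: -0.3
```

Request:
{"op": "move_arm", "data": {
  "series": [0,0,0.2,0,0,0,0,0,0.4,0,0,0,0,0,0.4,0,0,0,0,0,0.4,0,0,0]
}}

```text
clock: 23.75
position: [588.6, -8.5, 103.7]
orientation: [0.695, 0.719, 0.0, 0.0]
contact_force: [-0.7, -1.2, 7.2]
gripper_width: -0.1
```

Request:
{"op": "move_arm", "data": {
  "series": [0,0,0.15,0,0,0,0,0,0.25,0,0,0,0,0,0.25,0,0,0,0,0,0.25,0,0,0]
}}

```text
clock: 24.15
position: [588.6, -8.6, 103.6]
orientation: [0.695, 0.719, 0.0, 0.0]
contact_force: [-2.0, -0.3, 7.3]
gripper_width: 0.1
```

Request:
{"op": "move_arm", "data": {
  "series": [0,0,-0.5,0,0,0,0,0,-2,0,0,0,0,0,-6,0,0,0,0,0,-14,0,0,0,0,0,-26,0,0,0,0,0,-38,0,0,0,0,0,-48,0,0,0,0,0,-52,0,0,0]
}}

```text
clock: 24.95
position: [589.2, -8.5, 156.8]
orientation: [0.695, 0.719, 0.001, 0.001]
contact_force: [-0.2, -0.3, -0.1]
gripper_width: 0.1
```

Request:
{"op": "move_arm", "data": {
  "series": [0,0,-10,0,0,0,-5,0,-30,0,0,0,-15,0,-50,0,0,0,-25,0,-70,0,0,0,-32,0,-84,0,0,0,-35,0,-90,0,0,0,-35,0,-90,0,0,0,-35,0,-90,0,0,0]
}}

```text
clock: 25.75
position: [589.4, -43.3, 244.5]
orientation: [0.695, 0.719, -0.0, -0.0]
contact_force: [-0.3, 0.5, -0.5]
gripper_width: -0.2
```

```bash
python3 - <<'E'
from h import *
s=manip.sense();b=imaging.snapshot("wrist")[:,:,::-1];print(infix(s["position"]),s["contact_force"],s["clock"])
c=cam("wrist",s)
rect=lambda x0,x1,w,z:np.array([[x0,-w,z],[x1,-w,z],[x1,w,z],[x0,w,z]],float)
k=800/320
b=cv2.resize(b[:240,100:420],(800,600),interpolation=cv2.INTER_CUBIC)
def dr(P,col): 
    p=(proj(c,place(F[:2],F[2],P))-[100,0]+.5)*k-.5; cv2.polylines(b,[np.int32(np.round(p*8))],True,col,1,cv2.LINE_AA,3)
dr(rect(-132,167,45,12),(0,0,255));dr(rect(-2.7,137.3,25,47),(0,0,255));dr(rect(4-37.7,24-37.7,11,104.3),(0,255,0));dr(rect(137.3,139.3,11,49),(0,255,0))
cv2.imwrite("pics/w7.png",b)
E
```

```text
[-58.23   0.41 244.45] [-0.27879799  0.53284101 -0.47474389] 25.75
```

View pics/w7.png

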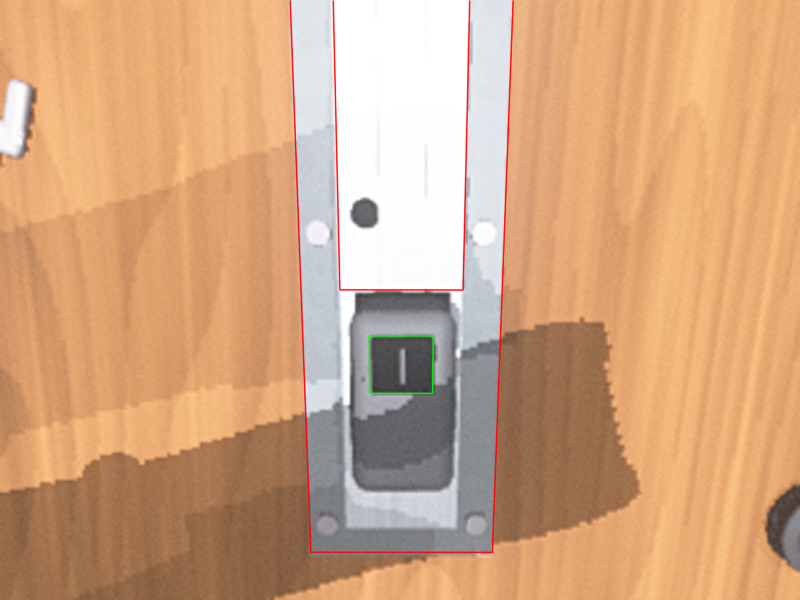

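```bash
python3 -c "
from cell import manip; print(manip.job_done())"
```

```text
the job is handed in; nothing more can be done
None
```

The tape measure is hooked over the far end of the higher step, flush against the shoulder on the lower step, and locked. I handed the job in at about 26 s of the 72 s allowed. No verdict is reported, so these are my own checks:

- **Hooking and drawing back:** The spring showed as about 4 N when the hook caught and about 5 N when drawn out. I lowered the case until it touched the lower step at its expected height.
- **Coming up to the shoulder:** I let the blade run in at about 13 mm/s or less, then slower. At the shoulder the pull dropped from 4.7 N to about zero, so the case met it without a shove.
- **Locking:** The button went down about 5 mm, resisting with roughly 3 N, until it reached its stop. I seated it at about 7.3 N.
- **Final picture:** The case stands square, centred and flush. The plate is within about 1 mm of where I measured it, and the robot is clear.

**Not fully confirmed:**
- The last picture does not show the hook, so its hold rests on the spring force I felt up to contact with the shoulder.
- The button depth comes from tool height and force, not a direct reading.
- The wrist camera's first fix of the plate was about 1.6 mm off sideways; I corrected it before hooking.
- The tool holders were not checked again at the end, but my paths stayed well clear of them.

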